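Fit the tilted cover disc into the sample chamber's seat

ROBOT

A 7-joint arm with a two-finger parallel gripper is mounted at the origin on a cart in front of the work surface, level with it; the furniture and walls round the work are solid. World frame = base frame: x ahead of the robot, y to its left, z up, the work surface at z = 0. Lengths are in m, angles in rad, forces in N, time in s.
With the tool pointing down it reaches from about 0.4 to 0.85 m from the base axis. Payload 10.4 kg.
Tool frame: the origin (TCP) lies on the centre line of the jaws, within the pads' length; the fingertips stand 22 mm ahead of it and the grasp point (between the pads) lies 3 mm ahead of it; x points along the fingers, y is the direction in which the jaws open and shut, and the axes are right-handed (so a half turn about x gives the same grasp; the last joint's range is limited). The gripper opens to 87 mm and grips with 3 to 60 N. Pads are 19 mm wide; open, the fingers measure 117 mm over their backs; the gripper's body (75 mm by 190 mm) begins 51 mm behind the grasp point.
Start: joints at [-1.293, 0.332, -0.065, 1.46, 0.022, 1.35, -0.088], TCP at [0.185, 0.597, 0.245] pointing down, gripper open.
Joint ranges: [-2.6, 2.6], [-0.5, 2.12], [-1.47, 1.34], [0.16, 2.42], [-1.27, 4.41], [0.06, 2.06], [-2.6, 2.6]. Speed limits (rad/s): [2.22, 2.22, 2.79, 2.79, 3.14, 3.14, 3.14].

INTERFACE

Orientations are given as a unit quaternion [x, y, z, w].
In Python, from bench import * gives the robot as it stands.
- The arm moves only by the tool arm_command, never from a script. Its argument "targets" is one flat list of numbers, 7 for each row, row after row: the turn, a rotation vector about the tool's x, y, z in units of 45 degrees (1.0 is 45 degrees), then the shift along the tool's x, y, z in units of 25 mm (1.0 is 25 mm), then the opening, from 0 (shut) to 1 (fully open). In form: [wx, wy, wz, tx, ty, tz, fingers, wx, wy, wz, tx, ty, tz, fingers, ...]. A call has 1 to 12 rows; each row shifts and turns the pose as measured when the row begins, along the tool's axes as they then stand; what a row does not reach is not made up. A row lasts 1/12 s, in which the tool goes at most 41.7 mm and 7.16 degrees, less where a joint would pass 70% of its speed; a pose out of reach is approached as far as the arm can. A call with a number of a shift or a turn outside -1 to 1 is refused whole. A call with a gripper value outside its range is refused whole. The fingers move at their own pace and stop on an object; "newtons" is the grip in N (left out, the last holds). Time passes only in rows, so rows that do not move let the fingers close. It gives the time, the measured TCP pose, the force and the opening at its end, in the units of the state.
- read_state(): the state, without advancing time (a new reading comes with each control period).
- camera(name): name is "scene" or "top" or "wrist"; returns the picture (384x512x3 uint8, red, green, blue); there is no depth.
- calibration(name): a dict with "camera_matrix" (3x3 intrinsics, pixels), "R" (3x3) and "t" (3): a world point X has camera coordinates R X + t; the wrist camera has in their place "tool_from_camera" (4x4, takes a point from camera to tool coordinates, whose origin is the TCP and whose axes are the tool frame's). Camera axes: x right, y down, z forward; pixel columns grow to the right and rows downward; lengths in m; the calibration is good to about 2 mm. The wrist camera is an equidistant fisheye: a pixel r from the principal point sees the ray r / f radians off the axis. A picture is of the moment at which its call begins: read the wrist's pose just before it. calibration takes no time and is no camera call.
- close_job(): hands the job in, once; it reports no verdict.
The state is a dict: "time": time; "joint_positions": joint angles; "joint_vel": joint speeds; "joint_torque": joint torques, N m; "ee_pos": TCP position; "eef_rot": TCP orientation; "ft_force": force on the tool from outside, world axes, zero at the start; "torque": the same for the moment, N m; "width": finger opening in m.
Only numpy, scipy, OpenCV 4.12 (cv2) and the standard library are available. Lean on these libraries where they do the work, as an engineer would, in place of code of your own. Each camera call takes 0.05 s, during which the arm holds its last target.

TASK

Close the sample chamber with the larger of the two round covers: tilt it so that its edge goes under the fixed bar first, then level it and press it down into its seat until it lies flat and fully home with the spring catch closed over it. Leave the smaller cover and the other loose things where they are, and let go of everything.

Things in the scene. Friction and masses are not known exactly. Their poses are not given: they have to be found in the camera images.
- cover: Larger cover, the one to fit: loose steel disc, 100 mm diameter, 8 mm thick, about 0.3 kg, with a black grip rib standing across the middle of its top (50 mm long along the cover's x, 12 mm thick along its y, from the disc's top at 8 mm to 38 mm above the underside). Origin: centre of the underside; z up through the rib. Starts lying flat on the bench, rib up.
- small_cover: The smaller cover, not to be used: same form and same rib, but the disc has 76 mm diameter. Origin: centre of the underside. To be left where it is.
- chamber: Sample chamber, fixed: low block 142 mm (x) by 126 mm (y), top face 38 mm above the bench, with a round counterbore in its top (102 mm diameter, 8 mm deep, round a 70 mm bore): a seated cover is flush with the top face. Fixed bar at the -x side, spring catch at the +x side between two cheeks (x 49 to 77 mm, 46 mm above the bench). Origin: centre of the underside; z up.
- seat (a point): Centre of the seat, the flat floor of the counterbore; axes as the chamber's. The cover is home when its origin is here and it lies flat.
- bar_edge (a point): Middle of the lower inner edge of the fixed bar: 42 mm from the seat's centre toward -x, 13 mm above the seat. The bar is 84 mm long in y, its top 19 mm above the seat (screw heads 22). Below it the counterbore's wall is at x = -51 mm, so it overhangs by 9 mm: the cover gets under it only tilted, bar-side edge low (some 12 to 16 degrees).
- catch_nose (a point): Tip of the catch's nose (30 mm wide in y): closed, 47 mm from the seat's centre toward +x, 12 mm above the seat. Its upper face slopes 45 degrees up and outward to 19 mm above the seat. A cover hooked under the bar rests on this slope at about 8 degrees; some 6 to 10 N down on its catch side push the nose aside and it springs back over the edge.
- catch (a joint): Travel of the spring catch in m: 0 = closed, nose over the counterbore; grows as the nose is pushed outward (to +x of the chamber), at most 0.008.
- cup: Small grey sample cup, 38 mm wide, 37 mm tall, loose, standing between the chamber and the covers; to be left where it is. Origin: centre of the underside.
- tin: Open stainless tin, 70 mm wide, 33 mm tall, loose, standing beyond the covers; to be left where it is. Origin: centre of the underside.
There are look-alikes about, which are no part of the job. Leave any brown look-alike of the cover alone.

How it is judged:
On the way:
1. the larger cover is in the counterbore tilted, its low edge under the fixed bar (angle between cover's own z axis and vertical between 0.07 and 0.5 rad and horizontal distance between cover and seat below 0.007 m and z of cover in the frame of seat below 0.022 m), for 0.1 s.
At the end, for the whole second after the job is handed in: The larger cover lies flat (within 0.03 rad) and at rest on the seat, within 2 mm of the seat's height and 3 mm of its centre, under the fixed bar, and the spring catch has closed over it (less than 2 mm open) (horizontal distance between cover and seat below 0.003 m and z of cover in the frame of seat below 0.002 m and angle between cover's own z axis and vertical below 0.03 rad and value of joint catch below 0.002 m and linear speed of cover below 0.01 m/s); the robot touches nothing.
It fails at once if the smaller cover, the cup or the tin is moved by more than 40 mm (distance of any of small_cover, cup, tin from where it was at the start of the episode above 0.04 m).
It also fails if it takes over 51 s, if anything falls off the work surface, if the arm or the gripper's body presses on something with over 40 N, if the wrist force passes 120 N, or if a joint passes its speed limit or range.

## Working session

There is one attempt and no reset: what is moved stays moved. The work goes in short steps, Python scripts to look and compute and a tool call to move; the robot and the scene stay as the last step left them, time stands still between calls to the robot, and variables do not carry over. Pictures are saved under pics/ and viewed, and the job is handed in when it is done.

Besides the shell and the picture viewer there is one more tool, called after ">>>" as name(argument=value, ...), one argument or row to a line, values as JSON. arm_command: Moves the arm, as the interface text tells. Shifts and turns lie within -1 to 1; 1 stands for 25 mm of shift or 45 degrees of turn. Its arguments: {"type":"object","properties":{"targets":{"type":"array","items":{"type":"number","minimum":-1,"maximum":1}},"newtons":{"type":"number"}},"required":["targets"]}

```bash
mkdir -p pics; ls; python3 - <<'E'
from bench import *
import cv2
s=read_state(); print(s)
for n in ["scene","top","wrist"]:
    im=camera(n); cv2.imwrite(f"pics/{n}0.png",im[:,:,::-1]); c=calibration(n); print(n,{k:(v.tolist() if hasattr(v,'tolist') else v) for k,v in c.items()})
E
```

```text
pics
{'time': 0.0, 'joint_positions': array([-1.29257664,  0.33287193, -0.06469084,  1.46097237,  0.02157811,
        1.34989631, -0.08854224]), 'joint_vel': array([-0.00072047,  0.00174631, -0.00067624,  0.00134444,  0.00032418,
       -0.00151684,  0.00074586]), 'joint_torque': array([-1.07606971e-03, -6.23251963e+01,  2.40227545e-02, -3.89909112e+01,
       -6.14227192e-02,  3.95685935e-02,  1.28938705e-04]), 'ee_pos': array([0.18508346, 0.59657927, 0.24373903]), 'eef_rot': array([ 0.10545669,  0.69918075, -0.10647759,  0.69906201]), 'ft_force': array([ 0.27941386, -0.03561029, -0.45278358]), 'torque': array([ 0.00069838, -0.03692648, -0.04585024]), 'width': 0.08701775536279528}
scene {'camera_matrix': [[381.9592560691608, 0.0, 258.1345826111802], [0.0, 381.9592560691608, 193.0755067255211], [0.0, 0.0, 1.0]], 'R': [[-0.9164778472774934, -0.39992000123055965, -0.011504262921219149], [-0.29829652213305713, 0.7021893003180159, -0.6464900396775016], [0.26662246779469634, -0.589062118230874, -0.7628356838352685]], 't': [0.5640654148521135, 0.04255249275269958, 0.9721934782896243]}
top 
[... 151 characters left out ...]
95, -0.9998518857073408, 0.01684690588830749], [-0.984903440631702, -0.006381821732948901, -0.17298695032633055], [0.17306884243667467, -0.015983710421655004, -0.9847800245632454]], 't': [0.22803333008553262, 0.5114423638156704, 0.8326281654767208]}
wrist {'camera_matrix': [[297.3186396354542, 0.0, 255.81887156598145], [0.0, 297.3186396354542, 195.8970358027081], [0.0, 0.0, 1.0]], 'tool_from_camera': [[-0.0017834031969252452, -0.30647389730140207, 0.9518773921813276, -0.13960624658051612], [0.9999983522359728, -0.0008693634406243539, 0.0015936538349773678, -0.00031305244357415773], [0.00033911410296442324, 0.9518786658393474, 0.30647494273027825, -0.08432019181676591], [0.0, 0.0, 0.0, 1.0]]}
```

View pics/scene0.png

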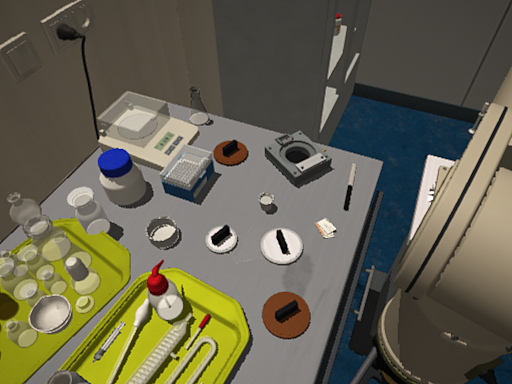

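View pics/top0.png

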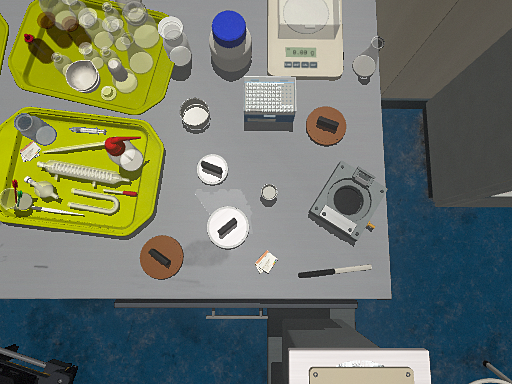

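View pics/wrist0.png

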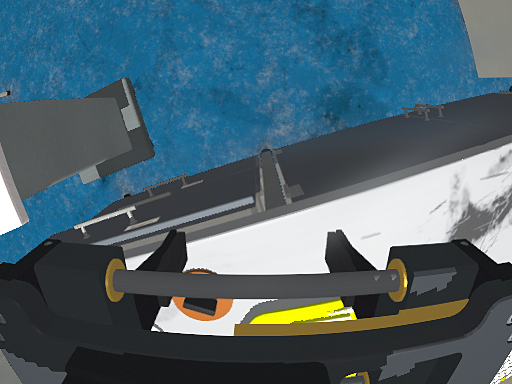

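Candidates in top view: white disc (228,228) is the larger, white disc (212,169) is the smaller, and the brown look-alikes are at (161,257) and (326,126). I choose (228,228) and will check it in a crop.

```bash
python3 - <<'E'
import cv2
t=cv2.imread("pics/top0.png"); s=cv2.imread("pics/scene0.png")
def crop(im,x,y,w,h,k,n): cv2.imwrite(n,cv2.resize(im[y:y+h,x:x+w],None,fx=k,fy=k,interpolation=cv2.INTER_CUBIC))
crop(t,185,145,100,110,5.0,"pics/c_cover.png")
crop(t,300,150,100,100,6,"pics/c_chamber.png")
crop(s,195,180,120,90,6,"pics/c_scover.png")
crop(s,255,120,90,80,7,"pics/c_schamber.png")
E
```

```text
(no output)
```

View pics/c_cover.png

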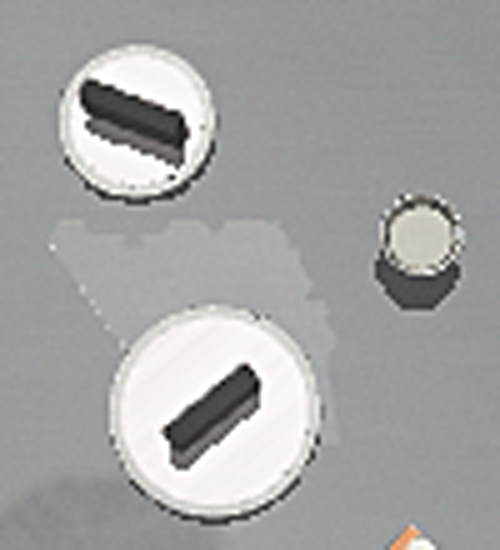

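View pics/c_chamber.png

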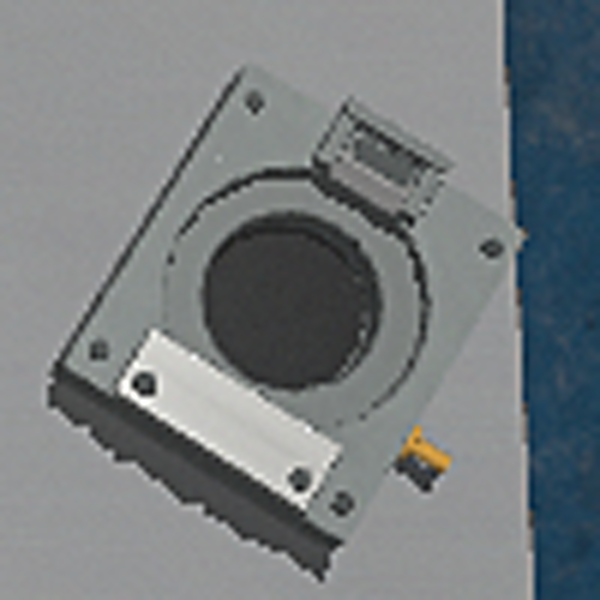

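View pics/c_scover.png

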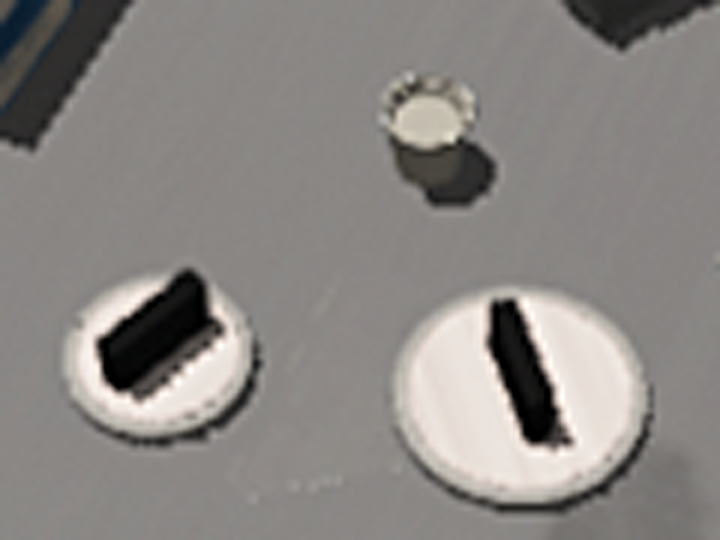

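View pics/c_schamber.png

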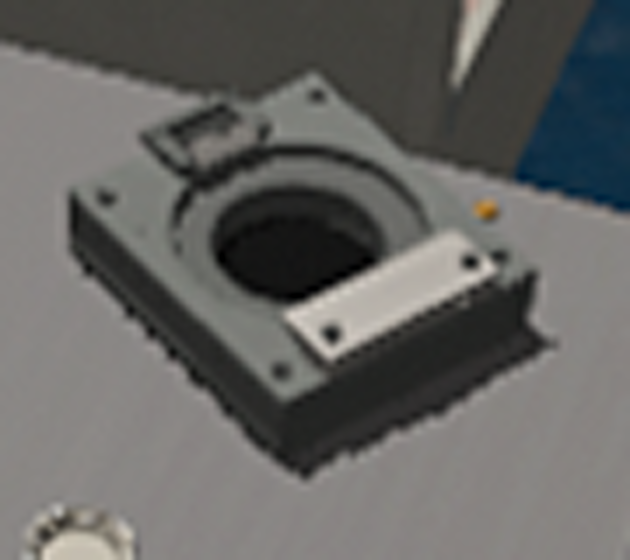

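```bash
cat > h.py <<'E'
from bench import *
import numpy as np, cv2
from scipy.spatial.transform import Rotation as Ro
from scipy.optimize import least_squares
def proj(n,X):
    c=calibration(n); p=(np.asarray(X)@np.array(c["R"]).T+c["t"]); q=p@np.array(c["camera_matrix"]).T
    return q[:,:2]/q[:,2:]
def ray(n,uv,z):
    c=calibration(n);R=np.array(c["R"]);t=np.array(c["t"])
    d=R.T@np.linalg.solve(np.array(c["camera_matrix"]),[uv[0],uv[1],1]); o=-R.T@t
    return o+d*(z-o[2])/d[2]
E
cat > a.py <<'E'
from h import *
def T(p): return np.array(p)/6+[300,150]-.4
def S(p): return np.array(p)/7+[255,120]-.4
L=np.array([[-71,63,38],[71,63,38],[71,-63,38],[-71,-63,38],[-42,42,49],[-42,-42,49]])/1e3
tp=T([(58,370),(247,68),(522,240),(340,540),(158,330),(343,438)])
sp=S([(290,405),(70,190),(315,72),(535,270),(285,312),(463,232)])
def W(p): c,s=np.cos(p[2]),np.sin(p[2]); return L@np.array([[c,-s,0],[s,c,0],[0,0,1]]).T+[p[0],p[1],0]
for nm,f in [("top",lambda p:(proj("top",W(p))-tp)),("scene",lambda p:(proj("scene",W(p))-sp)),("both",lambda p:np.vstack([proj("top",W(p))-tp,proj("scene",W(p))-sp]))]:
    r=least_squares(lambda p:f(p).ravel(),[.5,-.1,-.5]); print(nm,r.x,np.degrees(r.x[2])); print(f(r.x).round(1).tolist())
def T(p): return np.array(p)/5+[185,145]-.4
def S(p): return np.array(p)/6+[195,180]-.4
print("disc top",ray("top",T((214,411)),.007)); print("disc scene",ray("scene",S((520,392)),.006))
# rib top ends
for n,a,b in [("top",T((250,374)),T((176,434))),("scene",S((503,305)),S((541,435)))]:
    A,B=ray(n,a,.038),ray(n,b,.038); print(n,A,B,(A+B)/2,np.linalg.norm(A-B),np.degrees(np.arctan2(*(A-B)[[1,0]])))
print("small",ray("top",T((137,121)),.007),"cup",ray("top",T((421,233)),.037))
print(Ro.from_quat(read_state()['eef_rot']).as_matrix())
E
python3 a.py
```

```text
top [ 0.48659709  0.02006078 -0.56430534] -32.33231431762734
[[0.2, -0.6], [-0.1, -0.9], [0.7, -1.0], [0.7, 0.9], [-1.3, -0.2], [-0.2, 1.7]]
scene [ 0.48594361  0.01983729 -0.56217367] -32.210178527986315
[[-0.4, -0.1], [0.0, 0.2], [0.2, 0.2], [1.1, -0.2], [0.1, 0.5], [-1.0, -0.6]]
both [ 0.48632238  0.01998369 -0.56351333] -32.28693550439972
[[0.2, -0.5], [-0.1, -0.8], [0.7, -0.9], [0.7, 1.0], [-1.2, -0.1], [-0.1, 1.8], [-0.6, -0.1], [-0.1, 0.1], [0.2, 0.2], [0.9, -0.1], [-0.1, 0.5], [-1.2, -0.6]]
disc top [0.42476809 0.3004265  0.007     ]
disc scene [0.42468715 0.30013309 0.006     ]
top [0.43936806 0.28242096 0.038     ] [0.41202881 0.31548862 0.038     ] [0.42569844 0.29895479 0.038     ] 0.042905768893780775 -50.41717627976752
scene [0.43884789 0.28509475 0.038     ] [0.4042248  0.33408488 0.038     ] [0.42153635 0.30958982 0.038     ] 0.05998992934777038 -54.749776878800056
small [0.56404179 0.33989389 0.007     ] cup [0.50510872 0.20439293 0.037     ]
[[-2.45755797e-04  2.96267315e-01  9.55105030e-01]
 [-9.76819167e-04  9.55104532e-01 -2.96267411e-01]
 [-9.99999493e-01 -1.00577433e-03  5.46771159e-05]]
```

Larger cover at (0.425, 0.300), rib yaw about −51°. Chamber at (0.486, 0.020), yaw −32.3°. The two cameras agree to about 1 mm, and the 42 px vs 32 px disc widths confirm the choice. Next I move above the cover.

>>> arm_command(
  targets=[0,0,0,0,-0.7,1,1,0,0,0,0,-0.7,1,1,0,0,0,0,-0.7,1,1,0,0,0,0,-0.7,1,1,0,0,0,0,-0.7,1,1,0,0,0,0,-0.7,1,1,0,0,0,0,-0.7,1,1,0,0,0,0,-0.7,1,1,0,0,0,0,-0.7,1,1,0,0,0,0,-0.7,1,1,0,0,0,0,-0.7,1,1,0,0,0,0,-0.7,1,1],
  newtons=50,
)

```text
time: 1.15
ee_pos: [0.412, 0.2989, 0.2395]
eef_rot: [0.1, 0.702, -0.103, 0.698]
ft_force: [0.6, -0.2, -0.2]
width: 0.0866
```

```bash
cat >> h.py <<'E'
def go(goal,R=None):
    """remaining shift in tool units, and rotation vector (tool) in units"""
    s=read_state(); C=Ro.from_quat(s['eef_rot']); d=C.inv().apply(np.array(goal)-s['ee_pos'])/.025
    print('t',round(s['time'],2),'pos',s['ee_pos'].round(4),'F',s['ft_force'].round(1),'M',s['torque'].round(2),'w',round(s['width'],4)); print('shift units',d.round(3), 'yaw of tool y',np.degrees(np.arctan2(*C.as_matrix()[[1,0],1])).round(2), 'toolx',C.as_matrix()[:,0].round(4))
    if R is not None: print('turn units',((C.inv()*R).as_rotvec()/(np.pi/4)).round(3))
def tool(yaw,tilt=0,axis=(0,1,0)):
    """tool down with tool y at yaw (deg); tilt deg about world axis applied after"""
    y=np.radians(yaw); x=np.array([0,0,-1.]); yy=np.array([np.cos(y),np.sin(y),0]); M=np.column_stack([x,yy,np.cross(x,yy)])
    a=np.array(axis,float); a/=np.linalg.norm(a)
    return Ro.from_rotvec(a*np.radians(tilt))*Ro.from_matrix(M)
E
python3 - <<'E'
from h import *
go([.425,.300,.12],tool(39))
im=camera("wrist"); cv2.imwrite("pics/w1.png",im[:,:,::-1])
im=camera("top"); cv2.imwrite("pics/t1.png",im[:,:,::-1])
E
```

```text
t 1.15 pos [0.412  0.2989 0.2395] F [ 0.6 -0.2 -0.2] M [0.09 0.02 0.01] w 0.0866
shift units [4.775 0.218 0.512] yaw of tool y 73.54 toolx [-0.0066 -0.0038 -1.    ]
turn units [ 0.768 -0.004  0.009]
```

>>> arm_command(
  targets=[0,0,0,0.2,0.22,0.51,1,0.128,0,0,0.7,0,0,1,0.128,0,0,0.7,0,0,1,0.128,0,0,0.7,0,0,1,0.128,0,0,0.7,0,0,1,0.128,0,0,0.7,0,0,1,0.128,0,0,0.7,0,0,1,0,0,0,0,0,0,1],
)

```text
time: 1.92
ee_pos: [0.4275, 0.2981, 0.1253]
eef_rot: [0.315, 0.634, -0.318, 0.631]
ft_force: [-0.6, -0.8, -0.1]
width: 0.0868
```

```bash
python3 - <<'E'
from h import *
go([.425,.300,.033],tool(39))
im=camera("wrist"); cv2.imwrite("pics/w2.png",cv2.resize(im[192:,80:430][:,:,::-1],None,fx=2.2,fy=2.2,interpolation=cv2.INTER_CUBIC))
im=camera("top"); cv2.imwrite("pics/t2.png",im[:,:,::-1])
E
```

```text
t 1.92 pos [0.4275 0.2981 0.1253] F [-0.6 -0.8 -0.1] M [-0.13  0.02 -0.03] w 0.0868
shift units [ 3.693 -0.012 -0.118] yaw of tool y 36.84 toolx [-0.0051 -0.0029 -1.    ]
turn units [-0.048 -0.001  0.007]
```

View pics/w2.png

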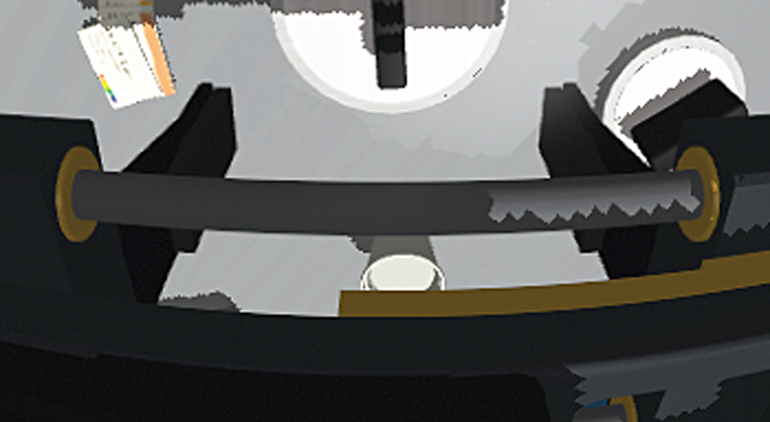

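The wrist picture shows the cover's rib upright at about column 257 of the full image, centred and aligned between the fingers. The cup stands at crop (402,272), clear. I go down and grip.

>>> arm_command(
  targets=[0,0,0,0.9,0,-0.1,1,0,0,0,0.9,0,0,1,0,0,0,0.9,0,0,1,0,0,0,0.5,0,0,1,0,0,0,0.3,0,0,1,0,0,0,0.1,0,0,1,0,0,0,0,0,0,1],
)

```text
time: 2.6
ee_pos: [0.4322, 0.3077, 0.0456]
eef_rot: [0.311, 0.636, -0.301, 0.639]
ft_force: [-0.1, -0.1, 0.2]
width: 0.0872
```

```bash
python3 - <<'E'
from h import *
go([.4248,.3003,.033],tool(37))
E
```

```text
t 2.6 pos [0.4322 0.3077 0.0456] F [-0.1 -0.1  0.2] M [-0.01  0.02 -0.01] w 0.0872
shift units [ 0.499 -0.423  0.049] yaw of tool y 38.74 toolx [ 0.0087  0.0114 -0.9999]
turn units [ 0.039 -0.005 -0.018]
```

>>> arm_command(
  targets=[0.03,0,-0.018,0,-0.42,0.05,1,0,0,0,0.3,0,0,1,0,0,0,0.1,0,0,1,0,0,0,0,0,0,1],
)

```text
time: 2.93
ee_pos: [0.4257, 0.3009, 0.0383]
eef_rot: [0.315, 0.635, -0.312, 0.633]
ft_force: [-0.4, -0.5, -0.5]
width: 0.0869
```

```bash
python3 - <<'E'
from h import *
go([.4248,.3003,.033],tool(37))
E
```

```text
t 2.93 pos [0.4257 0.3009 0.0383] F [-0.4 -0.5 -0.5] M [-0.07  0.    0.07] w 0.0869
shift units [ 0.212 -0.043  0.001] yaw of tool y 37.37 toolx [ 2.0e-04  5.6e-03 -1.0e+00]
turn units [ 0.008 -0.006 -0.005]
```

>>> arm_command(
  targets=[0,-0.006,-0.005,0.2,-0.04,0,1,0,0,0,0,0,0,0.3,0,0,0,0,0,0,0.3,0,0,0,0,0,0,0.3,0,0,0,0,0,0,0.3],
)

```text
time: 3.35
ee_pos: [0.4251, 0.3006, 0.0332]
eef_rot: [0.313, 0.634, -0.313, 0.634]
ft_force: [-0.4, -0.1, -1.0]
width: 0.0679
```

```bash
python3 - <<'E'
from h import *
go([.4248,.3003,.033],tool(37))
E
```

```text
t 3.35 pos [0.4251 0.3006 0.0332] F [-0.4 -0.1 -1. ] M [-0.01 -0.03  0.04] w 0.0679
shift units [ 0.008 -0.016  0.004] yaw of tool y 37.39 toolx [ 5.e-04 -6.e-04 -1.e+00]
turn units [ 0.009  0.001 -0.   ]
```

>>> arm_command(
  targets=[0,0,0,0,0,0,0,0,0,0,0,0,0,0,0,0,0,0,0,0,0,0,0,0,0,0,0,0,0,0,0,0,0,0,0,0,0,0,0,0,0,0,0,0,0,0,0,0,0,0,0,0,0,0,0,0,0,0,0,0,0,0,0,0,0,0,0,0,0,0,0,0,0,0,0,0,0,0,0,0,0,0,0,0],
  newtons=50,
)

```text
time: 4.35
ee_pos: [0.4253, 0.3008, 0.0335]
eef_rot: [0.313, 0.634, -0.313, 0.634]
ft_force: [0.0, 0.1, -0.1]
width: 0.0117
```

```bash
python3 - <<'E'
from h import *
go([.4248,.3003,.033],tool(37))
E
```

```text
t 4.35 pos [0.4253 0.3008 0.0335] F [ 0.   0.1 -0.1] M [-0.05  0.02  0.  ] w 0.0117
shift units [ 0.021 -0.029  0.003] yaw of tool y 37.39 toolx [ 9.e-04 -2.e-04 -1.e+00]
turn units [ 0.009  0.001 -0.001]
```

>>> arm_command(
  targets=[0,0,0,-0.6,0,0,0,0,0,0,-0.6,0,0,0,0.14,0,0,-0.3,0,0,0,0.14,0,0,-0.3,0,0,0,0.14,0,0,-0.3,0,0,0,0.14,0,0,-0.3,0,0,0,0.14,0,0,-0.3,0,0,0,0.14,0,0,-0.3,0,0,0,0.14,0,0,-0.3,0,0,0,0.14,0,0,-0.3,0,0,0,0.14,0,0,-0.3,0,0,0,0.14,0,0,-0.3,0,0,0],
)

```text
time: 5.35
ee_pos: [0.4215, 0.2976, 0.138]
eef_rot: [-0.603, -0.361, 0.611, -0.363]
ft_force: [0.3, 0.2, -2.4]
width: 0.0117
```

```bash
python3 - <<'E'
from h import *
go([.486,.020,.14],tool(-32.3))
print(read_state()['joint_positions'].round(2))
im=camera("wrist"); cv2.imwrite("pics/w3.png",cv2.resize(im[:,:,::-1],None,fx=1.5,fy=1.5,interpolation=cv2.INTER_CUBIC))
im=camera("top"); cv2.imwrite("pics/t3.png",im[:,:,::-1])
im=camera("scene"); cv2.imwrite("pics/s3.png",im[:,:,::-1])
E
```

```text
t 5.35 pos [0.4215 0.2976 0.138 ] F [ 0.3  0.2 -2.4] M [-0.09  0.09 -0.06] w 0.0117
shift units [-0.01   7.547  8.543] yaw of tool y -28.37 toolx [-0.0083 -0.0082 -0.9999]
turn units [0.087 0.014 0.004]
[-1.04  0.19  0.38  1.89 -0.08  1.09 -1.13]
```

View pics/w3.png

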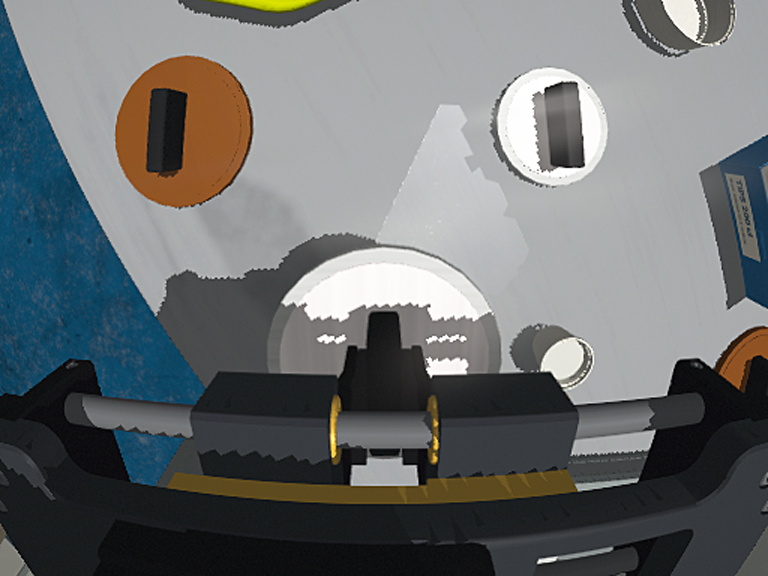

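View pics/s3.png

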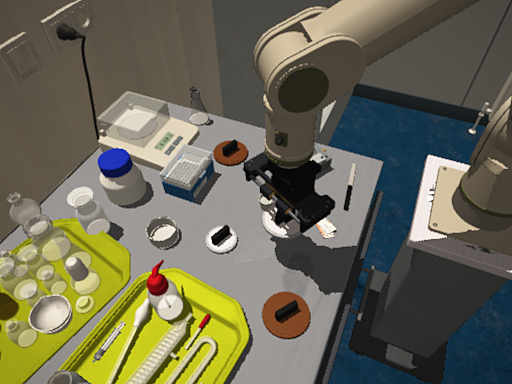

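```bash
cat >> h.py <<'E'
def wproj(P):
    c=calibration("wrist"); T=np.linalg.inv(np.array(c["tool_from_camera"])); K=np.array(c["camera_matrix"])
    p=np.asarray(P)@T[:3,:3].T+T[:3,3]; r=np.hypot(p[:,0],p[:,1]); th=np.arctan2(r,p[:,2])
    return np.column_stack([K[0,0]*th*p[:,0]/r+K[0,2],K[1,1]*th*p[:,1]/r+K[1,2]])
E
python3 - <<'E'
from h import *
im=cv2.imread("pics/w3.png"); k=1.5
x0,y0,x1,y1=240,220,530,400; z=2.6
o=cv2.resize(im[y0:y1,x0:x1],None,fx=z,fy=z,interpolation=cv2.INTER_CUBIC)
a=np.radians(np.arange(180,361,1.))
for x,col in [(.0255,(0,0,255)),(.0335,(0,200,0))]:
    P=np.column_stack([np.full(a.shape,x),.05*np.cos(a),.05*np.sin(a)])
    q=((wproj(P)+.5)*k-[x0,y0])*z
    for u in q: cv2.circle(o,(int(u[0]),int(u[1])),1,col,-1)
cv2.imwrite("pics/w3o.png",o)
E
```

```text
(no output)
```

View pics/w3o.png

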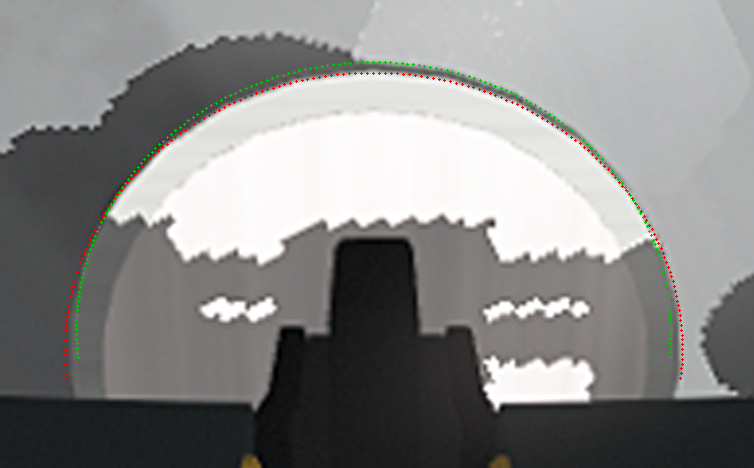

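The wrist overlay fits the held disc's outline to within about 0.3 px, so the cover sits centred in the grip. Now I work out the pre-insertion pose.

```bash
cat >> h.py <<'E'
SEAT=np.array([.4863,.0200,.030]); PSI=-32.3; H=.0335
def frame():
    y=np.radians(PSI); return np.array([np.cos(y),np.sin(y),0]),np.array([-np.sin(y),np.cos(y),0]),np.array([0,0,1.])
def pose(ox,oz,th,oy=0):
    """TCP goal (m) for cover origin at ox,oy,oz (mm) above seat, tilt th deg (bar side low)"""
    ex,ey,ez=frame(); t=np.radians(th); n=-np.sin(t)*ex+np.cos(t)*ez
    return SEAT+(ox*ex+oy*ey+oz*ez)/1e3+H*n, tool(PSI,-th,ey)
def where():
    """estimated cover pose in seat frame, from TCP"""
    s=read_state(); C=Ro.from_quat(s['eef_rot']).as_matrix(); o=s['ee_pos']+H*C[:,0]-SEAT; ex,ey,ez=frame(); n=-C[:,0]
    f=s['ft_force']
    print('cover x,y,z mm',(np.array([o@ex,o@ey,o@ez])*1e3).round(2),'tilt deg to bar',np.degrees(np.arctan2(-n@ex,n[2])).round(2),'tilt y',np.degrees(np.arctan2(n@ey,n[2])).round(2),'F chamber',np.round([f@ex,f@ey,f@ez],1))
E
python3 - <<'E'
from h import *
go(*pose(19.4,80,0)); where()
E
```

```text
t 5.5 pos [0.4217 0.2979 0.138 ] F [ 0.1 -0.6 -2.9] M [-0.12  0.11  0.02] w 0.0115
shift units [-0.16   8.252  8.683] yaw of tool y -27.87 toolx [-0.0074 -0.0073 -0.9999]
turn units [0.099 0.013 0.003]
cover x,y,z mm [-203.16  200.08   74.49] tilt deg to bar -0.13 tilt y 0.58 F chamber [ 0.4 -0.5 -2.9]
```

>>> arm_command(
  targets=[0,0,0,0,0.8,0.85,0,0,0,0,0,0.8,0.85,0,0,0,0,0,0.8,0.85,0,0,0,0,0,0.8,0.85,0,0,0,0,0,0.8,0.85,0,0,0,0,0,0.8,0.85,0,0,0,0,0,0.8,0.85,0,0,0,0,0,0.8,0.85,0,0,0,0,0,0.8,0.85,0,0,0,0,0,0.8,0.85,0,0.1,0.013,0,0,0,0,0,0,0,0,0,0,0,0],
)

```text
time: 6.5
ee_pos: [0.5043, 0.0058, 0.1311]
eef_rot: [-0.605, -0.362, 0.612, -0.359]
ft_force: [-0.3, 1.4, -1.5]
width: 0.0116
```

```bash
python3 - <<'E'
from h import *
go(*pose(19.4,60,14)); where()
E
```

```text
t 6.5 pos [0.5043 0.0058 0.1311] F [-0.3  1.4 -1.5] M [-0.03  0.14  0.05] w 0.0116
shift units [ 0.348 -0.45  -0.128] yaw of tool y -28.71 toolx [-0.0105 -0.0025 -0.9999]
turn units [ 0.081 -0.     0.321]
cover x,y,z mm [22.53 -2.69 67.64] tilt deg to bar -0.43 tilt y 0.44 F chamber [-1.   1.  -1.5]
```

>>> arm_command(
  targets=[0.027,0,0.107,0.35,-0.45,-0.13,0,0.027,0,0.107,0,0,0,0,0.027,0,0.107,0,0,0,0,0,0,0,0,0,0,0],
)

```text
time: 6.83
ee_pos: [0.495, 0.013, 0.1193]
eef_rot: [0.653, 0.265, -0.569, 0.423]
ft_force: [-0.5, 0.8, -2.3]
width: 0.0118
```

```bash
python3 - <<'E'
from h import *
go(*pose(19.4,60,14)); where()
E
```

```text
t 6.83 pos [0.495  0.013  0.1193] F [-0.5  0.8 -2.3] M [ 0.16  0.54 -0.01] w 0.0118
shift units [-0.121  0.04  -0.049] yaw of tool y -31.25 toolx [ 0.2114 -0.1352 -0.968 ]
turn units [ 0.023  0.002 -0.012]
cover x,y,z mm [19.5 -1.3 56.9] tilt deg to bar 14.53 tilt y 0.08 F chamber [-0.8  0.4 -2.3]
```

Good tracking. Now a wrist look with the chamber model overlaid, and the two fixed cameras.

```bash
python3 - <<'E'
from h import *
s=read_state(); im=camera("wrist"); cv2.imwrite("pics/w4raw.png",im[:,:,::-1]); t=camera("top"); cv2.imwrite("pics/t4.png",t[:,:,::-1]); sc=camera("scene"); cv2.imwrite("pics/s4.png",sc[:,:,::-1])
np.savez("s4.npz",p=s['ee_pos'],q=s['eef_rot'])
C=Ro.from_quat(s['eef_rot']); ex,ey,ez=frame()
def tw(L): # chamber mm (underside frame) -> tool
    W=SEAT-[0,0,.03]+np.array(L)[:,:1]*ex/1e3+np.array(L)[:,1:2]*ey/1e3+np.array(L)[:,2:]*ez/1e3
    return C.inv().apply(W-s['ee_pos'])
k=1.5
o=cv2.resize(im[:,:,::-1],None,fx=k,fy=k,interpolation=cv2.INTER_CUBIC)
def poly(L,col):
    L=np.array(L,float); P=np.vstack([np.linspace(L[i],L[(i+1)%len(L)],60) for i in range(len(L))])
    for u in (wproj(tw(P))+.5)*k: 
        if 0<=u[0]<768 and 0<=u[1]<576: cv2.circle(o,(int(u[0]),int(u[1])),0,col,-1)
poly([[-71,63,38],[71,63,38],[71,-63,38],[-71,-63,38]],(0,0,255))
poly([[-42,42,49],[-42,-42,49],[-42,-42,43],[-42,42,43]],(0,255,0))
a=np.radians(np.arange(0,360,3.)); poly(np.column_stack([51*np.cos(a),51*np.sin(a),0*a+38]),(255,255,0))
cv2.imwrite("pics/w4.png",o)
E
```

```text
(no output)
```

View pics/w4.png

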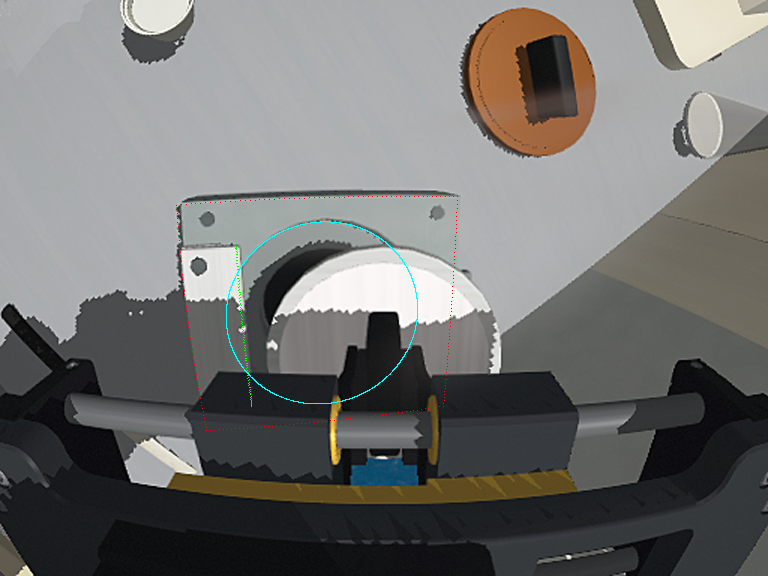

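```bash
python3 -c "
import cv2
a=cv2.imread('pics/w4raw.png'); cv2.imwrite('pics/w4z.png',cv2.resize(a[120:280,80:430],None,fx=2.28,fy=2.28,interpolation=cv2.INTER_CUBIC))"
```

```text
(no output)
```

View pics/w4z.png

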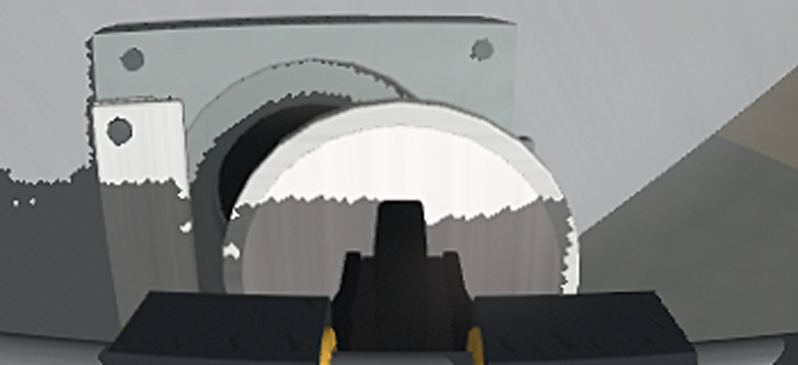

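View pics/s4.png

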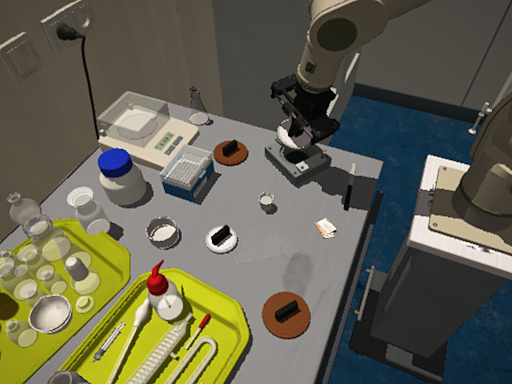

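The overlay of the chamber model matches the picture: predicted corners (121,135) and (305,131), seen at (121,136) and (306,130.5). So the seat estimate is good to about 0.5 mm. Next I go down in front of the bar.

```bash
python3 - <<'E'
from h import *
go(*pose(19.4,30,14)); where()
E
```

```text
t 6.98 pos [0.4972 0.0119 0.1209] F [ 0.1  0.2 -1.6] M [0.08 0.45 0.05] w 0.0117
shift units [ 1.078 -0.366 -0.048] yaw of tool y -31.38 toolx [ 0.2082 -0.1325 -0.9691]
turn units [ 0.02   0.001 -0.006]
cover x,y,z mm [21.79 -1.07 58.42] tilt deg to bar 14.29 tilt y 0.05 F chamber [-0.   0.3 -1.6]
```

>>> arm_command(
  targets=[0.02,0,-0.006,0.54,-0.18,-0.05,0,0,0,0,0.54,-0.18,0,0,0,0,0,0,0,0,0],
)

```text
time: 7.23
ee_pos: [0.4986, 0.0138, 0.0933]
eef_rot: [0.655, 0.266, -0.573, 0.415]
ft_force: [-0.6, -0.5, -2.0]
width: 0.0113
```

```bash
python3 - <<'E'
from h import *
go(*pose(19.4,19,14)); where()
E
```

```text
t 7.23 pos [0.4986 0.0138 0.0933] F [-0.6 -0.5 -2. ] M [ 0.05  0.47 -0.01] w 0.0113
shift units [ 0.436 -0.209  0.052] yaw of tool y -32.03 toolx [ 0.2023 -0.1271 -0.971 ]
turn units [ 0.006 -0.001  0.004]
cover x,y,z mm [21.76  1.34 30.82] tilt deg to bar 13.82 tilt y -0.04 F chamber [-0.2 -0.8 -2. ]
```

>>> arm_command(
  targets=[0,0,0.004,0.44,-0.21,0.05,0,0,0,0,0,0,0,0],
)

```text
time: 7.4
ee_pos: [0.4972, 0.0129, 0.0818]
eef_rot: [0.654, 0.265, -0.573, 0.416]
ft_force: [-0.2, 0.5, -1.9]
width: 0.0116
```

```bash
python3 - <<'E'
from h import *
go(*pose(5,14,14)); where()
E
```

```text
t 7.4 pos [0.4972 0.0129 0.0818] F [-0.2  0.5 -1.9] M [ 0.12  0.54 -0.03] w 0.0116
shift units [ 0.052 -0.676 -0.013] yaw of tool y -31.93 toolx [ 0.2025 -0.1296 -0.9707]
turn units [0.008 0.002 0.002]
cover x,y,z mm [21.03 -0.26 19.31] tilt deg to bar 13.91 tilt y 0.08 F chamber [-0.4  0.3 -1.9]
```

>>> arm_command(
  targets=[0,0,0,0.02,-0.3,-0.01,0,0,0,0,0.02,-0.3,0,0,0,0,0,0,0,0,0],
)

```text
time: 7.65
ee_pos: [0.4861, 0.0203, 0.0789]
eef_rot: [0.654, 0.265, -0.573, 0.416]
ft_force: [1.7, 0.9, -1.5]
width: 0.0119
```

```bash
python3 - <<'E'
from h import *
go(*pose(1,13,14)); where()
E
```

```text
t 7.65 pos [0.4861 0.0203 0.0789] F [ 1.7  0.9 -1.5] M [0.15 0.44 0.01] w 0.0119
shift units [ 0.069 -0.295  0.004] yaw of tool y -31.94 toolx [ 0.202  -0.1302 -0.9707]
turn units [0.008 0.003 0.002]
cover x,y,z mm [ 7.69  0.06 16.43] tilt deg to bar 13.91 tilt y 0.13 F chamber [ 1.   1.7 -1.5]
```

>>> arm_command(
  targets=[0,0,0,0.05,-0.2,0,0,0,0,0,0,0,0,0],
)

```text
time: 7.82
ee_pos: [0.4822, 0.0235, 0.0773]
eef_rot: [0.655, 0.265, -0.573, 0.416]
ft_force: [-0.2, 0.1, -1.2]
width: 0.0117
```

```bash
python3 - <<'E'
from h import *
go(*pose(1,12.5,14)); where()
t=camera("top"); cv2.imwrite("pics/t5.png",cv2.resize(t[140:260,290:410,::-1],None,fx=5,fy=5,interpolation=cv2.INTER_CUBIC)); sc=camera("scene"); cv2.imwrite("pics/s5.png",cv2.resize(sc[80:200,240:360,::-1],None,fx=5,fy=5,interpolation=cv2.INTER_CUBIC))
E
```

```text
t 7.82 pos [0.4822 0.0235 0.0773] F [-0.2  0.1 -1.2] M [ 0.12  0.47 -0.09] w 0.0117
shift units [ 0.073 -0.091  0.028] yaw of tool y -31.91 toolx [ 0.2029 -0.129  -0.9707]
turn units [0.008 0.001 0.002]
cover x,y,z mm [ 2.72  0.7  14.8 ] tilt deg to bar 13.92 tilt y 0.04 F chamber [-0.3 -0.1 -1.2]
```

View pics/s5.png

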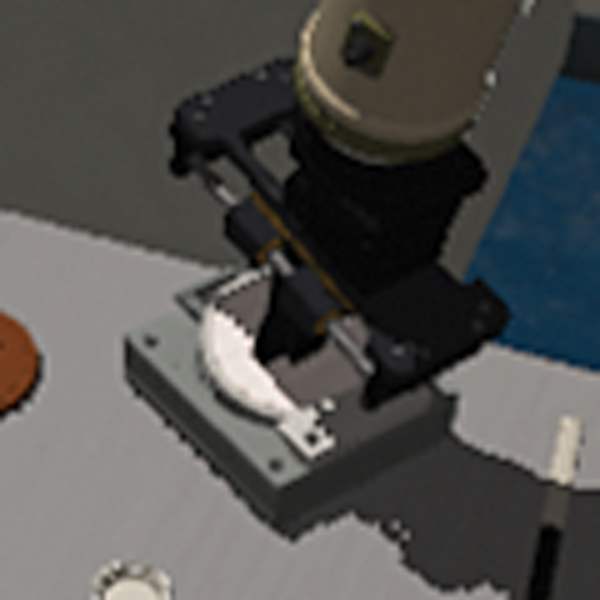

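The picture shows the cover tilted, with its low edge under the bar at about (300,425). The milestone pose holds (13.9°, 2.8 mm, 14.8 mm). Next I lower it to the floor and start levelling.

>>> arm_command(
  targets=[0,0,0,0.07,-0.08,0.03,0,0,0,0,0,0,0,0],
)

```text
time: 8.08
ee_pos: [0.4817, 0.0234, 0.0759]
eef_rot: [0.655, 0.265, -0.572, 0.416]
ft_force: [-0.3, 0.2, -2.5]
width: 0.0117
```

```bash
python3 - <<'E'
from h import *
go(*pose(.3,9,10)); where()
E
```

```text
t 8.08 pos [0.4817 0.0234 0.0759] F [-0.3  0.2 -2.5] M [0.1  0.45 0.02] w 0.0117
shift units [ 0.154 -0.029  0.018] yaw of tool y -31.93 toolx [ 0.2049 -0.1285 -0.9703]
turn units [ 0.008 -0.001 -0.089]
cover x,y,z mm [ 2.35  0.47 13.4 ] tilt deg to bar 13.99 tilt y -0.05 F chamber [-0.4  0.  -2.5]
```

>>> arm_command(
  targets=[0.008,0,-0.045,0.08,-0.02,0.02,0,0,0,-0.045,0.08,-0.02,0,0,0,0,0,0,0,0,0],
)

```text
time: 8.33
ee_pos: [0.483, 0.0225, 0.0727]
eef_rot: [0.647, 0.287, -0.586, 0.394]
ft_force: [0.3, -1.0, -1.5]
width: 0.0119
```

```bash
python3 - <<'E'
from h import *
go(*pose(.3,7,8)); where()
E
```

```text
t 8.33 pos [0.483  0.0225 0.0727] F [ 0.3 -1.  -1.5] M [-0.01  0.35  0.04] w 0.0119
shift units [ 0.1   -0.028  0.017] yaw of tool y -32.26 toolx [ 0.1482 -0.09   -0.9849]
turn units [ 0.001 -0.004 -0.044]
cover x,y,z mm [1.69 0.51 9.75] tilt deg to bar 9.98 tilt y -0.18 F chamber [ 0.8 -0.7 -1.5]
```

>>> arm_command(
  targets=[0,0,-0.044,0.1,-0.04,0.02,0,0,0,0,0.02,-0.01,0,0,0,0,0,0,0,0,0],
)

```text
time: 8.58
ee_pos: [0.4837, 0.0218, 0.0702]
eef_rot: [0.643, 0.297, -0.592, 0.384]
ft_force: [-1.3, 0.7, -1.3]
width: 0.0116
```

```bash
python3 - <<'E'
from h import *
go(*pose(0,4,5)); where()
E
```

```text
t 8.58 pos [0.4837 0.0218 0.0702] F [-1.3  0.7 -1.3] M [0.27 0.58 0.02] w 0.0116
shift units [ 0.113 -0.007  0.004] yaw of tool y -32.35 toolx [ 0.1219 -0.0727 -0.9899]
turn units [-0.001 -0.005 -0.07 ]
cover x,y,z mm [1.61 0.21 7.03] tilt deg to bar 8.16 tilt y -0.21 F chamber [-1.5 -0.1 -1.3]
```

>>> arm_command(
  targets=[0,0,-0.04,0.06,-0.02,0,0,0,0,-0.04,0.06,-0.01,0,0,0,0,0,0,0,0,0],
)

```text
time: 8.83
ee_pos: [0.4847, 0.0213, 0.0683]
eef_rot: [0.634, 0.316, -0.603, 0.366]
ft_force: [-2.4, 3.0, -1.4]
width: 0.0116
```

```bash
python3 - <<'E'
from h import *
go(*pose(0,0,0)); where()
E
```

```text
t 8.83 pos [0.4847 0.0213 0.0683] F [-2.4  3.  -1.4] M [0.61 0.73 0.02] w 0.0116
shift units [0.198 0.064 0.01 ] yaw of tool y -32.31 toolx [ 0.073  -0.0411 -0.9965]
turn units [ 0.    -0.005 -0.107]
cover x,y,z mm [0.8  0.38 4.93] tilt deg to bar 4.8 tilt y -0.25 F chamber [-3.6  1.3 -1.4]
```

>>> arm_command(
  targets=[0,0,-0.05,0.1,0.01,0,0,0,0,-0.05,0.1,0.01,0,0,0,0,0,0,0,0,0],
)

```text
time: 9.08
ee_pos: [0.4871, 0.0196, 0.0643]
eef_rot: [0.622, 0.339, -0.616, 0.344]
ft_force: [-1.3, 0.1, -3.0]
width: 0.0118
```

```bash
python3 - <<'E'
from h import *
go(*pose(0,0,0)); where()
E
```

```text
t 9.08 pos [0.4871 0.0196 0.0643] F [-1.3  0.1 -3. ] M [-0.14  0.12  0.01] w 0.0118
shift units [ 0.032 -0.035  0.003] yaw of tool y -32.29 toolx [ 0.0114 -0.0024 -0.9999]
turn units [ 0.    -0.005 -0.014]
cover x,y,z mm [1.23 0.21 0.81] tilt deg to bar 0.63 tilt y -0.23 F chamber [-1.2 -0.6 -3. ]
```

>>> arm_command(
  targets=[0,0,-0.014,0.1,0,0,0,0,0,0,0.08,0,0,0,0,0,0,0.08,0,0,0],
)

```text
time: 9.33
ee_pos: [0.4874, 0.0196, 0.0633]
eef_rot: [0.621, 0.342, -0.618, 0.34]
ft_force: [-13.7, -3.3, 35.6]
width: 0.0117
```

```bash
python3 - <<'E'
from h import *
go(*pose(0,0,0)); where()
t=camera("top"); cv2.imwrite("pics/t6.png",cv2.resize(t[140:260,290:410,::-1],None,fx=5,fy=5,interpolation=cv2.INTER_CUBIC)); sc=camera("scene"); cv2.imwrite("pics/s6.png",cv2.resize(sc[80:200,240:360,::-1],None,fx=5,fy=5,interpolation=cv2.INTER_CUBIC))
E
```

```text
t 9.33 pos [0.4874 0.0196 0.0633] F [-13.7  -3.3  35.6] M [-0.82  3.21  0.27] w 0.0117
shift units [-0.008 -0.046  0.009] yaw of tool y -32.3 toolx [ 0.0021  0.0035 -1.    ]
turn units [-0.    -0.005  0.   ]
cover x,y,z mm [ 1.14  0.35 -0.2 ] tilt deg to bar -0.0 tilt y -0.24 F chamber [ -9.8 -10.1  35.6]
```

View pics/s6.png

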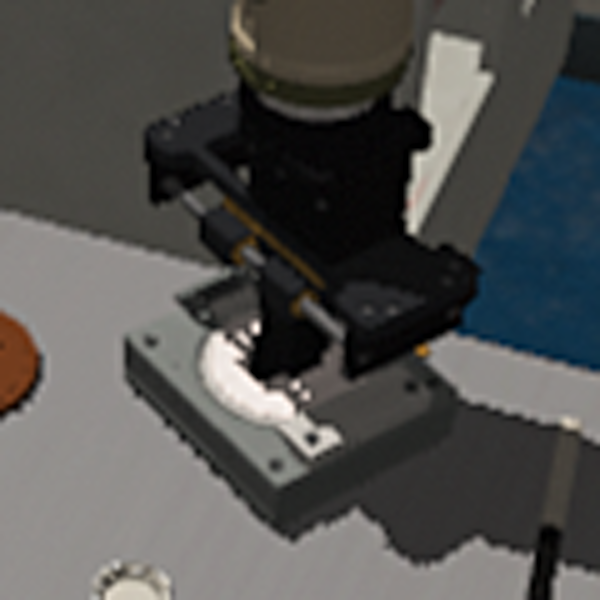

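Seated with a firm stop: level, height −0.2 mm, about 36 N. I open the fingers only slightly to stay clear of bar and catch, then lift off.

>>> arm_command(
  targets=[0,0,0,-0.03,0,0,0,0,0,0,0,0,0,0.3,0,0,0,0,0,0,0.3,0,0,0,0,0,0,0.3,0,0,0,0,0,0,0.3],
)

```text
time: 9.85
ee_pos: [0.4861, 0.0213, 0.0647]
eef_rot: [0.621, 0.341, -0.617, 0.342]
ft_force: [-0.0, 0.2, 0.2]
width: 0.0247
```

```bash
python3 - <<'E'
from h import *
go(*pose(0,0,0)); where()
E
```

```text
t 9.85 pos [0.4861 0.0213 0.0647] F [-0.   0.2  0.2] M [-0.08  0.12 -0.02] w 0.0247
shift units [0.049 0.032 0.04 ] yaw of tool y -32.18 toolx [ 0.0053  0.0017 -1.    ]
turn units [ 0.003 -0.005 -0.005]
cover x,y,z mm [-0.69  1.14  1.23] tilt deg to bar 0.21 tilt y -0.24 F chamber [-0.1  0.2  0.2]
```

Released, no force. I lift straight up and back off for a look.

>>> arm_command(
  targets=[0,0,0,-0.2,0,0,0.3,0,0,0,-0.6,0,0,0.3,0,0,0,-0.9,0,0,0.3,0,0,0,-1,0,0,0.3,0,0,0,-1,0,0,0.3,0,0,0,0,0,1,0.3,0,0,0,0,0,1,0.3,0,0,0,0,0,1,0.3,0,0,0,0,0,1,0.3,0,0,0,0,0,0,0.3],
)

```text
time: 10.68
ee_pos: [0.43, -0.0662, 0.1628]
eef_rot: [0.62, 0.341, -0.618, 0.344]
ft_force: [0.1, -1.3, 0.7]
width: 0.0256
```

```bash
python3 - <<'E'
from h import *
go(*pose(0,0,0)); where()
t=camera("top"); cv2.imwrite("pics/t7.png",cv2.resize(t[150:250,300:400,::-1],None,fx=6,fy=6,interpolation=cv2.INTER_CUBIC)); sc=camera("scene"); cv2.imwrite("pics/s7.png",cv2.resize(sc[115:205,250:340,::-1],None,fx=6.6,fy=6.6,interpolation=cv2.INTER_CUBIC))
w=camera("wrist"); cv2.imwrite("pics/w7.png",cv2.resize(w[:,:,::-1],None,fx=1.5,fy=1.5,interpolation=cv2.INTER_CUBIC))
E
```

```text
t 10.68 pos [ 0.43   -0.0662  0.1628] F [ 0.1 -1.3  0.7] M [-0.11  0.15 -0.  ] w 0.0256
shift units [ 3.972  0.057 -4.117] yaw of tool y -32.04 toolx [ 0.005 -0.003 -1.   ]
turn units [ 0.006 -0.    -0.007]
cover x,y,z mm [  -1.32 -102.92   99.28] tilt deg to bar 0.34 tilt y -0.01 F chamber [ 0.8 -1.1  0.7]
```

View pics/s7.png

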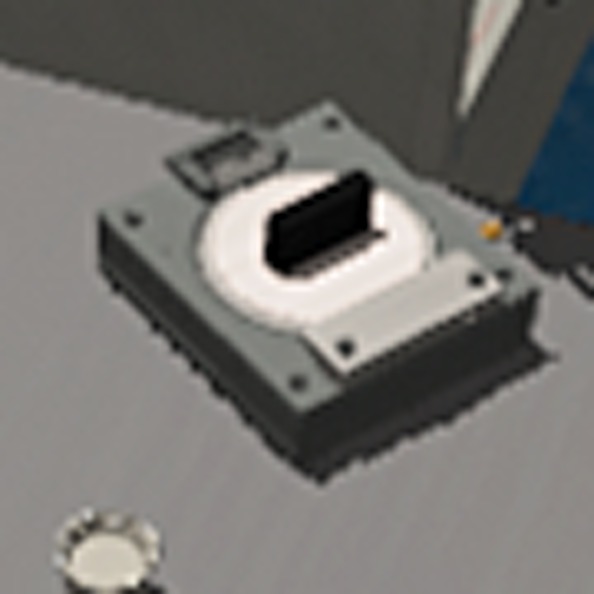

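View pics/t7.png

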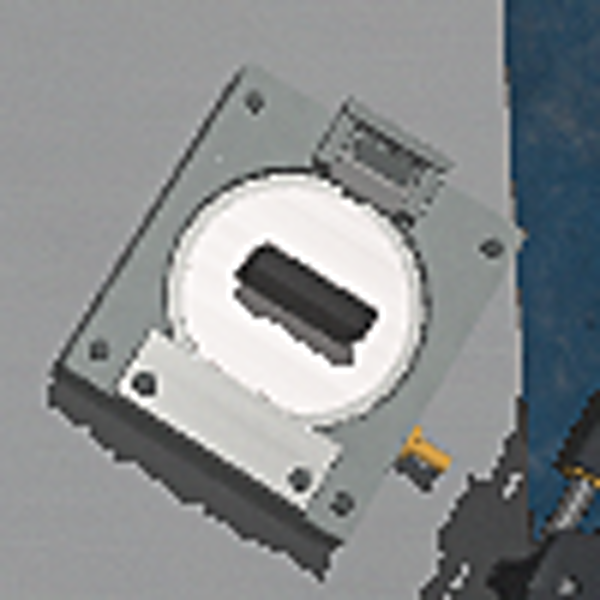

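View pics/w7.png

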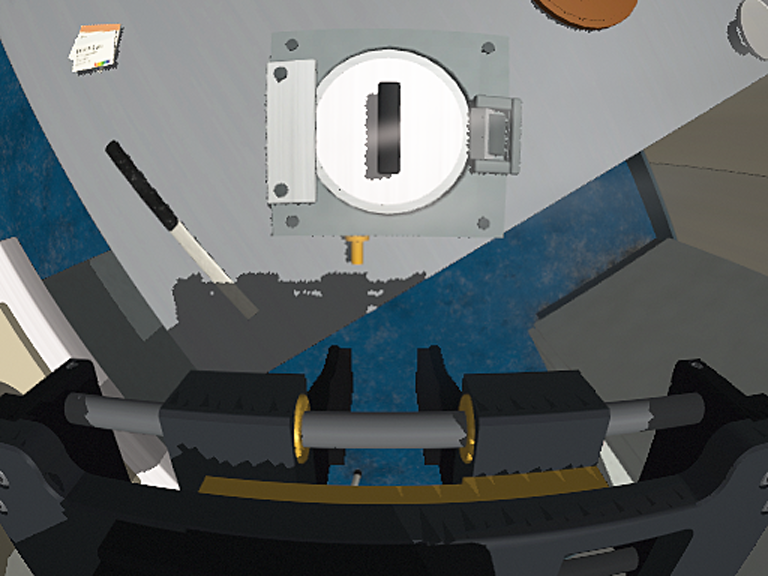

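```bash
python3 - <<'E'
import cv2,numpy as np
a=cv2.imread('pics/c_chamber.png')[80:240,280:470]; b=cv2.imread('pics/t7.png')[80:240,280:470]
ab=np.hstack([cv2.resize(a,None,fx=2,fy=2),cv2.resize(b,None,fx=2,fy=2)])
w=cv2.imread('pics/w7.png')[30:240,250:530]
w=cv2.resize(w,None,fx=760/280/1.25,fy=760/280/1.25,interpolation=cv2.INTER_CUBIC)
cv2.imwrite('pics/cmp.png',ab); cv2.imwrite('pics/w7z.png',w); print(ab.shape,w.shape)
E
```

```text
(320, 760, 3) (456, 608, 3)
```

View pics/cmp.png

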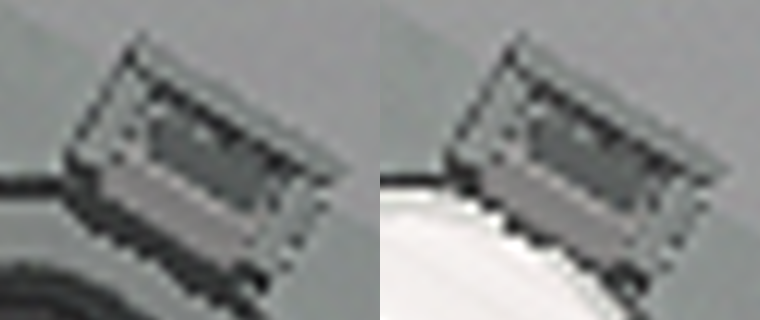

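View pics/w7z.png

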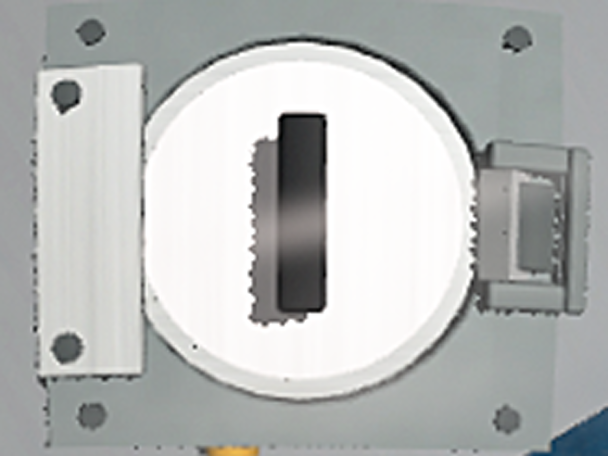

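The catch pixels before and after coincide. The nose covers the disc's +x edge (crop ~(475,220)), the bar covers the −x edge, and the gap round the disc is even. Handing in.

```bash
python3 - <<'E'
from h import *
a=cv2.imread("pics/top0.png")[140:220,190:290].astype(int); b=camera("top")[140:220,190:290,::-1].astype(int)
d=np.abs(a-b).max(2)>40; print("changed px near small cover/cup above the cover's old place:",d[:60].sum())
print(read_state()['ft_force'].round(1)); print(close_job())
E
```

```text
changed px near small cover/cup above the cover's old place: 0
[-0.2  1.  -0.6]
the job is handed in; nothing more can be done
None
```

The larger cover is seated in the sample chamber with the spring catch closed over it, and the job was handed in at about 11 s. I gripped it by the rib and hooked its edge under the bar at about 14° (within 3 mm of the seat centre, 15 mm up). Then I levelled it through the catch and pressed it to a firm stop with about 36 N on the wrist. Finally I let go and backed the arm off.

**Cover:** at the press, the arm's own readings put it flat at −0.2 mm height and about 1 mm off centre. The last pictures show it under the bar, with an even gap round it.

**Catch:** it shows at the same pixels as at the start, with its nose over the cover's edge. I judged this from pictures only; I had no direct reading of its travel.

**Other things:** no pixels changed around the smaller cover and the cup. I made no separate check of the tin, but the arm never went near it. The force on the tool was about zero.

One thing disagreed: in the wrist camera, the held disc looked about 1.5% smaller and the chamber about 1% larger than my model. That is within the stated calibration error, and the seating force and the pictures did not contradict the fit.

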